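Pack two cracked battery packs with their charger

TASK

Move both cordless-tool battery packs from the sloping dock into the cardboard carton, so that they and the charger already in it all stand flat on its floor, stems up, none on top of another. The housings are cracked: squeeze each pack with no more than 40 N, and set it down gently rather than dropping, ramming or tipping it over. Leave the charger at its end of the carton and do not disturb the small blue box beside it or the tape roll.

Things in the scene. Friction and masses are not known exactly. Their poses are not given: they have to be found in the camera images.
- dock: Fixed black charging dock on a grey foot, 280 (y) x 150 mm (x). Origin: centre of its underside, on the table. Its face slopes 30 deg from level, facing its -x (towards the robot), rising to +x, with a 14 mm lip along the low edge and 10 mm ribs that part it into two bays along y. One pack stands in each bay, either one in either; it lifts off freely along the slope's normal.
- carton: Fixed open carton, outside 142 (x) x 300 (y) x 50 mm high, walls and floor 5 mm thick. Origin: centre of its underside. The charger fills its -y end (about 100 mm); the other 188 mm, out to the +y wall, is free. Both packs fit there only side by side along y with their own y along the carton's x: some 20 mm to spare in all along y, 12 mm across for the big pack.
- big_pack: Loose pack, 0.5 kg, light grey with a red band: round-ended body 84 (own x) x 120 (own y) x 50 mm high; on top a white stem 34 (x) x 32 (y) x 45 mm high, centred 15 mm to own +y of the middle. Origin: centre of the underside; z up through the stem. In the dock it leans 30 deg with the slope, own x up the slope, own y along the dock.
- big_pack_grip (a point): Point to grip on the big pack: inside the stem, on its axis, 19 mm below its top (26 mm above the body's top). Axes as the pack's.
- small_pack: Loose pack, 0.4 kg, blue with a black band: rectangular body 84 (own x) x 90 (own y) x 40 mm high; on top, in the middle, a white stem 34 (x) x 32 (y) x 45 mm high. Origin: centre of the underside; z up through the stem. In the dock it leans 30 deg with the slope, own x up the slope, own y along the dock.
- small_pack_grip (a point): Point to grip on the small pack: inside the stem, on its axis, 19 mm below its top (26 mm above the body's top). Axes as the pack's.
- charger: Loose dark charger, 82 (x) x 96 (y) x 70 mm high, about 0.7 kg, standing in the carton's -y end, with a round socket marked on top. Origin: centre of the underside. Stays there.
- plug_box: Bystander: small blue box, 26 x 80 x 24 mm high, lying in the carton beside the charger. Origin: centre of the underside.
- tape: Bystander: roll of yellow tape, 100 mm across, 24 mm high, lying flat beyond the dock and carton. Origin: centre of the underside.

How it is judged:
By the outcome, as a careful person would: the job done as asked, in the order asked, and still so for the second after the job is handed in, with the robot touching nothing.
It also fails if it takes over 67 s, if anything falls off the work surface, if the arm or the gripper's body presses on something with over 40 N, if the wrist force passes 120 N, or if a joint passes its speed limit or range.

ROBOT

A 6-joint arm with a two-finger parallel gripper is mounted at the origin on the work surface. World frame = base frame: x ahead of the robot, y to its left, z up, the work surface at z = 0. Lengths are in mm, angles in rad, forces in N, time in s.
With the tool pointing down it reaches from about 350 to 775 mm from the base axis. Payload 7.3 kg.
Tool frame: the origin (TCP) lies on the mounting face of the last link; the fingertips stand 178 mm ahead of it and the grasp point (between the pads) lies 159 mm ahead of it; z points along the fingers, y is the line along which they close (so a half turn about z gives the same grasp; the last joint's range is limited). The gripper opens to 92 mm and grips with 3 to 60 N. Pads are 19 mm wide; open, the fingers measure 130 mm over their backs; the gripper's body (75 mm by 190 mm) begins 47 mm behind the grasp point.
Start: joints at [-0.146, 0.342, 1.524, -0, 1.275, -0.146], TCP at [525.003, 0.022, 404.741] pointing down, gripper open.
Joint ranges: [-2.53, 2.53], [-0.77, 2.02], [0.04, 2.7], [-1, 4.14], [0.28, 2.66], [-3.11, 3.11]. Speed limits (rad/s): [2.57, 2.57, 3.14, 3.14, 3.14, 3.14].

INTERFACE

Orientations are given as [roll, pitch, yaw] about the fixed x, y, z axes, in that order (R = Rz(yaw) Ry(pitch) Rx(roll)).
In Python, from plant import bot gives the robot as it stands.
- The arm moves only by the shell command python3 shift.py 'ROWS'. ROWS is a JSON list of rows, 1 to 5 of them, each of 5 numbers: the finger opening in mm, then dx, dy, dz in mm, then a turn about the tool's z in rad; each row is the pose to reach, as a shift and turn from the pose commanded when the command began, along the tool's axes at that moment; what a row does not reach only later rows make up. A row lasts 1/8 s, in which the tool goes at most 62.5 mm and 0.188 rad, less where a joint would pass 70% of its speed; a pose out of reach is approached as far as the arm can. The fingers move at their own pace and stop on an object; the grip force is fixed at half the most. Time passes only in rows, so rows that do not move let the fingers close. It prints the time, the measured TCP pose, the force, the opening and the grip force at its end.
- bot.get_obs(): the state, without advancing time (a new reading comes with each control period).
- bot.capture(name): name is "scene" or "side" or "wrist"; returns a dict with "color" (480x640x3 uint8, red, green, blue), "K" (3x3 intrinsics, pixels), "R" (3x3) and "t" (3): a world point X has camera coordinates R X + t. Camera axes: x right, y down, z forward; pixel columns grow to the right and rows downward; lengths in mm; the calibration is good to about 2 mm. The wrist camera is an equidistant fisheye: a pixel r from the principal point sees the ray r / f radians off the axis. A picture is of the moment at which its call begins. There is no depth.
- bot.close_job(): hands the job in; it is judged then, once.
The state is a dict: "time": time; "joint_positions": joint angles; "dq": joint speeds; "tau": joint torques, N m; "tool_pos": TCP position; "tcp_rot": TCP orientation; "contact_force": force on the tool from outside, world axes, zero at the start; "moment": the same for the moment, N m; "grip_width": finger opening in mm; "finger_force": force on a finger pad.
Only numpy, scipy, OpenCV 4.12 (cv2) and the standard library are available. Lean on these libraries where they do the work, as an engineer would, in place of code of your own. Each camera call takes 0.05 s, during which the arm holds its last target. There are 200 camera calls.

## Working session

There is one attempt and no reset: what is moved stays moved. The work goes in short steps, Python scripts to look and compute and a shell command to move; the robot and the scene stay as the last step left them, time stands still between calls to the robot, and variables do not carry over. Pictures are saved under pics/ and viewed, at most 10 in all, crops included, and the job is handed in when it is done.

```bash
ls; mkdir -p pics; python3 - <<'E'
from plant import bot
import cv2
print(bot.get_obs())
for n in("scene","side"):
    c=bot.capture(n); cv2.imwrite(f"pics/{n}0.png",c["color"][:,:,::-1]); print(n,c["K"],c["R"],c["t"])
E
```

```text
pics
plant.py
shift.py
{'time': 0.0, 'joint_positions': array([-1.46027297e-01,  3.42730819e-01,  1.52501127e+00,  1.92546802e-05,
        1.27539781e+00, -1.45969263e-01]), 'dq': array([-4.98878678e-04, -1.01724971e-04, -8.18458415e-05, -1.87825128e-03,
        9.78472485e-04, -1.06327339e-03]), 'tau': array([ 7.61924657e-04, -4.31245601e+01, -2.44219762e+01,  7.17750052e-02,
        5.59406646e-02, -1.04314388e-04]), 'tool_pos': array([5.24868270e+02, 2.99102451e-02, 4.04042554e+02]), 'tcp_rot': array([-3.14006453e+00, -2.43266291e-04,  1.57073249e+00]), 'contact_force': array([-0.08640798,  0.25606149, -0.22732359]), 'moment': array([-0.03838781,  0.0485486 ,  0.04510569]), 'finger_force': 0.0, 'grip_width': 91.96278486413249}
scene [[564.89928425   0.         318.57615461]
 [  0.         564.89928425 240.07661192]
 [  0.           0.           1.        ]] [[-0.53597743  0.84394914  0.02186423]
 [ 0.53199802  0.35774534 -0.767461  ]
 [-0.65551987 -0.39971005 -0.6407227 ]] [ 342.91225194 -280.40721236 1621.69493681]
side [[517.89764032   0.         312.15588383]
 [  0.         517.89764032 230.23175862]
 [  0.           0.           1.        ]] [[-0.86997187 -0.4925938   0.02236723]
 [-0.24745586  0.39689857 -0.88387619]
 [ 0.42651442 -0.77448232 -0.46718581]] [565.80666216 257.32436719 626.56271135]
```

View pics/scene0.png

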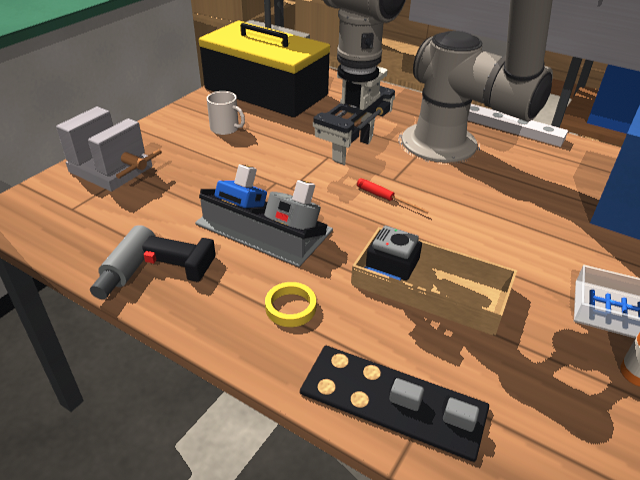

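View pics/side0.png

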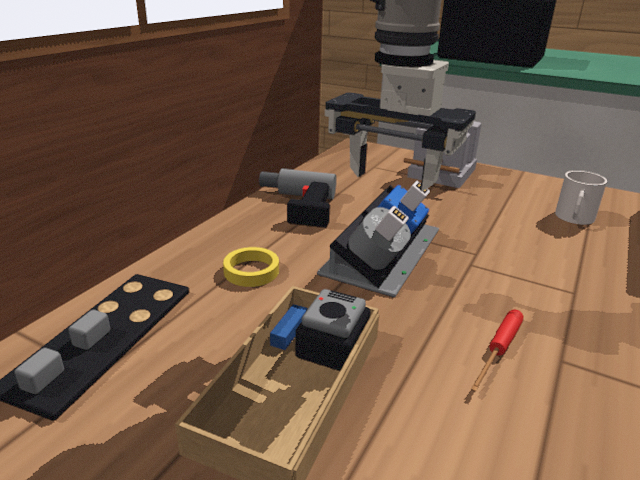

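```bash
python3 - <<'E'
from plant import bot
import cv2
c=bot.capture("wrist"); cv2.imwrite("pics/wrist0.png",c["color"][:,:,::-1]); print(c["K"],c["R"],c["t"])
E
```

```text
[[371.64829954   0.         324.33941732]
 [  0.         371.64829954 239.19039153]
 [  0.           0.           1.        ]] [[ 9.99996297e-01  7.02140578e-04 -2.62910289e-03]
 [ 1.40686311e-03 -9.60400254e-01  2.78620483e-01]
 [-2.32936034e-03 -2.78623150e-01 -9.60397686e-01]] [-522.6932538   -35.73930431  390.84961228]
```
View pics/wrist0.png

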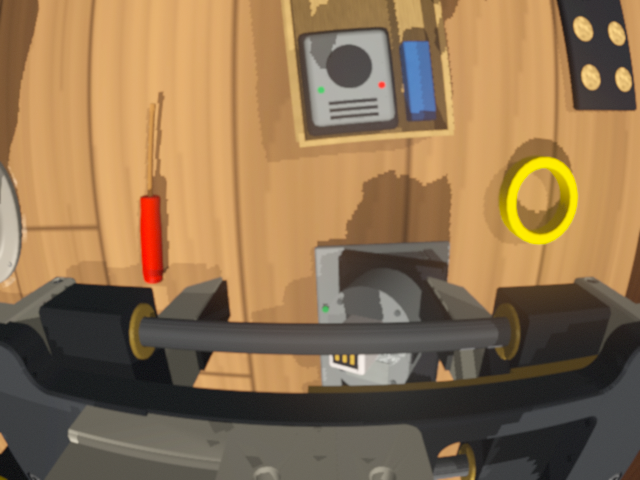

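The scene view shows the small (blue) pack in the far bay with its stem at (245,177), and the big pack nearer with its stem at (303,193). The carton lies at +y with rim corners at about (368,228), (517,268), (352,265) and (500,315). The side view shows the same stems at (413,195) and (390,222). The wrist view has the charger at (350,80), the plug box at (420,80) and the big pack's stem near (347,357).

```bash
cat > h.py <<'E'
import numpy as np, cv2
def ray(c,uv,fish=False):
    p=np.array(uv,float).reshape(1,1,2)
    f=cv2.fisheye.undistortPoints(p,c["K"],np.zeros(4)) if fish else cv2.undistortPoints(p,c["K"],None)
    d=c["R"].T@np.r_[f.ravel(),1]; return -c["R"].T@c["t"],d/np.linalg.norm(d)
def plane(r,z): return r[0]+r[1]*(z-r[0][2])/r[1][2]
def tri(*rs):
    A=[np.eye(3)-np.outer(d,d) for _,d in rs]
    X=np.linalg.solve(sum(A),sum(a@o for a,(o,_) in zip(A,rs)))
    return X,max(np.linalg.norm(a@(X-o)) for a,(o,_) in zip(A,rs))
E
python3 - <<'E'
from plant import bot
from h import *
s,d,w=[bot.capture(n) for n in("scene","side","wrist")]
for n,a,b in [("-x-y",(370,228),(379,307)),("+x-y",(352,265),(296,291)),("-x+y",(517,268),(285,465)),("+x+y",(500,314),(182,425)),("bigstem",(303,193),(390,222)),("smallstem",(245,177),(413,195))]:
    X,e=tri(ray(s,a),ray(d,b)); print(n,X.round(),round(e,1))
print(plane(ray(w,(302,143),1),50),plane(ray(w,(452,131),1),50),plane(ray(w,(316,247),1),5),plane(ray(w,(449,243),1),5))
E
```

```text
-x-y [506.  49.  41.] 1.5
+x-y [635.  78.  42.] 2.6
-x+y [475. 365.  58.] 2.6
+x+y [604. 375.  48.] 1.1
bigstem [555. -97. 108.] 0.4
smallstem [ 566. -248.   99.] 0.2
[503.19704755  67.11654163  50.        ] [640.67512071  81.84290858  50.        ] [514.16782403 -43.84066757   5.        ] [661.07765218 -39.34988818   5.        ]
```

```bash
python3 shift.py '[[92,-40,0,0,-0.18],[92,-80,0,0,-0.36],[92,-120,0,0,-0.54],[92,-160,0,0,-0.72],[92,-170,0,0,-0.9]]'
python3 shift.py '[[92,0,0,0,-0.18],[92,0,0,0,-0.36],[92,0,0,0,-0.54],[92,0,0,0,-0.671],[92,0,0,0,-0.671]]'
python3 - <<'E'
from plant import bot
import cv2,pickle
print(bot.get_obs()['joint_positions'])
c=bot.capture("wrist"); cv2.imwrite("pics/w1.png",c["color"][:,:,::-1]); pickle.dump(c,open("w1.pkl","wb"))
E
```

```text
time: 0.92
tool_pos: [524.8, -172.3, 404.5]
tcp_rot: [-3.141, 0.0, 2.474]
contact_force: [-0.1, 0.8, 0.0]
grip_width: 92.0
finger_force: 0.0
time: 1.55
tool_pos: [525.0, -170.0, 404.7]
tcp_rot: [3.142, -0.0, 3.141]
contact_force: [-1.3, 0.7, 0.5]
grip_width: 91.8
finger_force: 0.0
[-4.52049438e-01  3.91363249e-01  1.44949665e+00  5.93058295e-05
  1.30081737e+00 -2.02181746e+00]
```

View pics/w1.png

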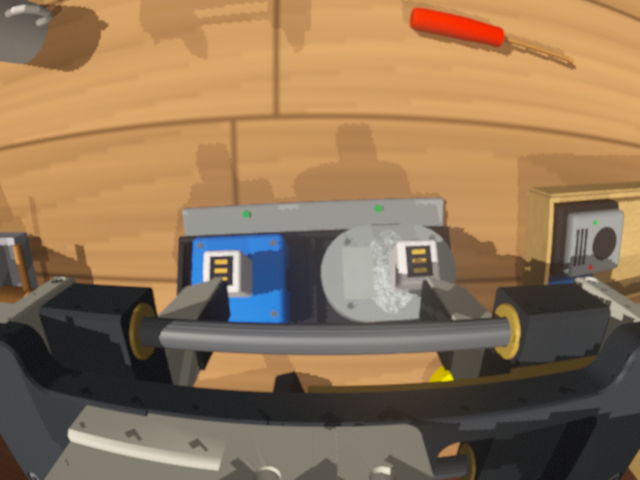

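The wrist view shows the small pack's stem top at (222,271) and the big pack's at (416,260). Both lean towards the robot, and the big stem is on its +y side. I'll take two more views for the baseline.

```bash
python3 shift.py '[[92,-40,-30,0,0],[92,-80,-60,0,0],[92,-80,-60,0,0],[92,-80,-60,0,0]]'
cat > cap.py <<'E'
from plant import bot
import cv2,pickle,sys
n=sys.argv[1]; c=bot.capture("wrist"); cv2.imwrite(f"pics/{n}.png",c["color"][:,:,::-1]); pickle.dump(c,open(n+".pkl","wb"))
E
python3 cap.py w2
python3 shift.py '[[92,0,60,0,0],[92,0,120,0,0],[92,0,120,0,0],[92,0,120,0,0]]'; python3 cap.py w3
python3 - <<'E'
import cv2,numpy as np
a=[cv2.imread(f"pics/{n}.png") for n in("w2","w3")]
cv2.imwrite("pics/w23.png",np.vstack([cv2.resize(x[140:290,140:540],None,fx=2,fy=2,interpolation=cv2.INTER_CUBIC) for x in a]))
E
```

```text
time: 2.1
tool_pos: [604.8, -229.8, 404.2]
tcp_rot: [3.141, -0.001, 3.14]
contact_force: [0.2, -0.1, -0.4]
grip_width: 92.0
finger_force: 0.0
time: 2.65
tool_pos: [604.5, -109.5, 405.6]
tcp_rot: [-3.141, 0.001, -3.141]
contact_force: [0.1, 0.0, 0.5]
grip_width: 91.6
finger_force: 0.0
```

View pics/w23.png

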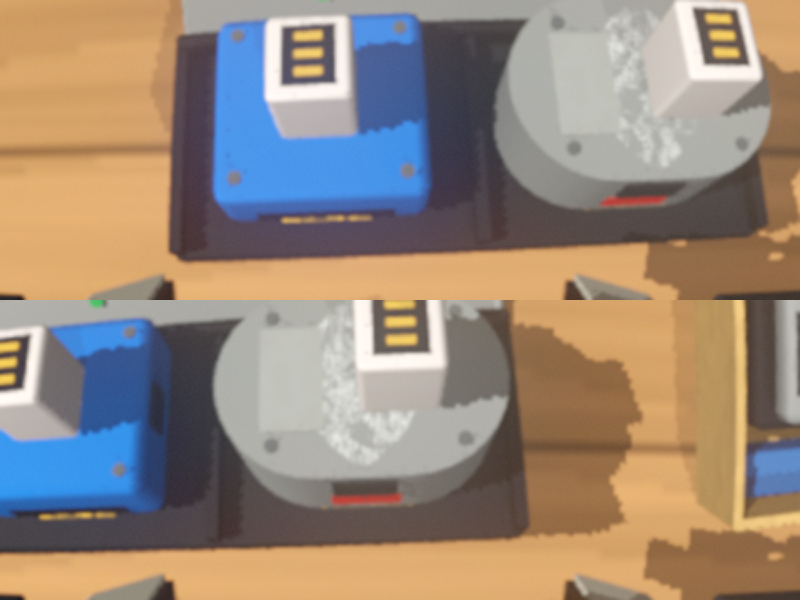

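```bash
cat > m.py <<'E'
import pickle
from h import *
W={n:pickle.load(open(n+".pkl","rb")) for n in("w1","w2","w3")}
G={}
for n,c in W.items():
    im=c["color"]; h=cv2.cvtColor(im,cv2.COLOR_RGB2HSV)
    white=cv2.inRange(h,(0,0,150),(180,45,255))
    # label+contacts: holes enclosed by white contours
    gold=cv2.inRange(h,(15,110,120),(32,255,255))
    cs,hi=cv2.findContours(white,cv2.RETR_CCOMP,cv2.CHAIN_APPROX_NONE); o=[]
    for k,q in enumerate(cs):
        if hi[0][k][3]<0: continue
        m=np.zeros(white.shape,np.uint8); cv2.drawContours(m,[q],-1,255,-1)
        g=(m&gold)>0; a=(m>0).sum()
        if g.sum()>30 and a<3000:
            mm=cv2.moments(m,True); o.append((mm["m10"]/mm["m00"],mm["m01"]/mm["m00"],a))
    o.sort(); G[n]=o; print(n,np.round(o,1))
for nm,i in(("small",0),("big",1)):
    for s in(("w1","w2"),("w1","w3"),("w2","w3"),("w1","w2","w3")):
        try: X,e=tri(*[ray(W[k],G[k][i][:2],1) for k in s]); print(nm,s,X.round(1),round(e,2))
        except Exception as x: print(nm,s,x)
P=lambda n,u,v: ray(W[n],(140+u/2,140+v/2),1)
T=[tri(P("w2",*a),P("w3",*b)) for a,b in(((557,22),(271,18)),((573,148),(271,146)),((741,144),(466,138)))]
for t in T: print(t[0].round(1),round(t[1],2))
A,B,C=[t[0] for t in T]; n=np.cross(B-A,C-B); print("normal",n/np.linalg.norm(n)); print("yaw",np.arctan2(-(C-B)[0],(C-B)[1]), "tilt",np.arctan2((B-A)[2],np.hypot(*(B-A)[:2])))
E
python3 m.py
```

```text
w1 []
w2 [[293.6 166.9 844. ]
 [500.  158.  678. ]]
w3 [[142.6 171.7 617. ]
 [339.7 151.3 892. ]]
small ('w1', 'w2') list index out of range
small ('w1', 'w3') list index out of range
small ('w2', 'w3') [ 551.  -251.8  118.3] 0.0
small ('w1', 'w2', 'w3') list index out of range
big ('w1', 'w2') list index out of range
big ('w1', 'w3') list index out of range
big ('w2', 'w3') [539.8 -99.6 127. ] 0.07
big ('w1', 'w2', 'w3') list index out of range
[ 540.  -150.7   75.9] 0.02
[ 588.9 -148.4  101.6] 0.13
[585.8 -72.  101.1] 0.03
normal [-0.46414559 -0.013681    0.88565326]
yaw 0.04037288212336973 tilt 0.4828328045817036
```

```bash
python3 shift.py '[[92,10,60,0,0.18],[92,20,120,0,0.36],[92,30,180,0,0.54],[92,40,240,0,0.72],[92,45,300,0,0.9]]'
python3 shift.py '[[92,0,0,0,0.18],[92,0,0,0,0.36],[92,0,0,0,0.54],[92,0,0,0,0.671],[92,0,0,0,0.671]]'
python3 cap.py c1
python3 shift.py '[[92,-50,0,0,0],[92,-90,0,0,0],[92,-90,0,0,0],[92,-90,0,0,0]]'
python3 cap.py c2
python3 - <<'E'
import cv2,numpy as np
a=[cv2.imread(f"pics/{n}.png") for n in("c1","c2")]
cv2.imwrite("pics/c12.png",np.hstack([cv2.resize(x[0:300,200:466],None,fx=1.5,fy=1.5,interpolation=cv2.INTER_CUBIC) for x in a]))
E
```

```text
time: 3.32
tool_pos: [560.7, 183.3, 405.0]
tcp_rot: [3.141, 0.001, 2.252]
contact_force: [1.1, -0.6, -0.4]
grip_width: 92.1
finger_force: 0.0
time: 3.95
tool_pos: [561.3, 181.8, 404.8]
tcp_rot: [3.141, 0.0, 1.588]
contact_force: [-0.7, -0.2, -0.4]
grip_width: 92.0
finger_force: 0.0
time: 4.5
tool_pos: [562.5, 92.9, 404.8]
tcp_rot: [3.141, -0.0, 1.589]
contact_force: [-0.0, 0.3, -0.2]
grip_width: 91.9
finger_force: 0.0
```

View pics/c12.png

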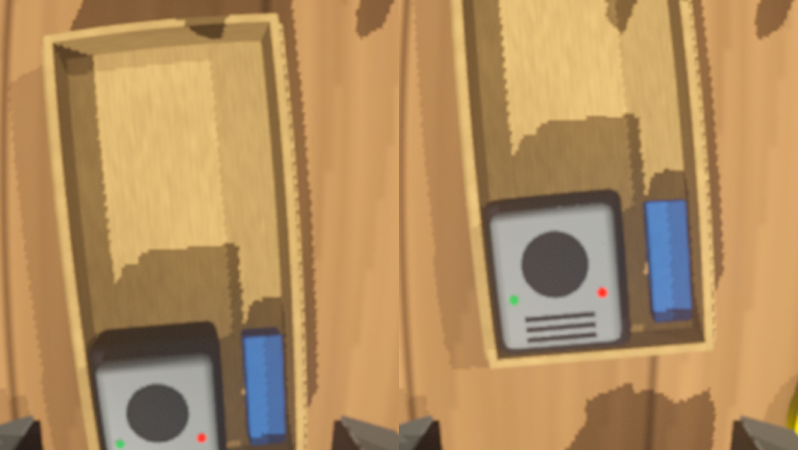

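```bash
cat > c.py <<'E'
import pickle
from h import *
W={n:pickle.load(open(n+".pkl","rb")) for n in("c1","c2")}
P=lambda n,u,v: ray(W[n],(200+(u-(399 if n=="c2" else 0))/1.5,v/1.5),1)
q=lambda n,u,v,z: plane(P(n,u,v),z)
TL,TR,BL,BR=q("c1",42,38,50),q("c1",281,15,50),q("c2",492,367,50),q("c2",714,349,50)
for n,x in zip("TL TR BL BR".split(),(TL,TR,BL,BR)): print(n,x.round(1))
c=(TL+TR+BL+BR)/4; ey=TL+TR-BL-BR; ex=TR+BR-TL-BL
print("c",c.round(1),"yaw",np.arctan2(-ey[0],ey[1]),np.arctan2(ex[1],ex[0]),"size",np.linalg.norm(ex)/2,np.linalg.norm(ey)/2)
yaw=np.arctan2(-ey[0],ey[1]); Rz=np.array([[np.cos(yaw),-np.sin(yaw)],[np.sin(yaw),np.cos(yaw)]])
L=lambda X: np.r_[Rz.T@(X-c)[:2],X[2]].round(1)
for n,a,b in(("chTL",(97,360),(492,208)),("chTR",(217,352),(615,196)),("socket",(157,412),(554,264)),("red",(201,437),(602,293)),("plugTL",(245,336),(646,203)),("plugTR",(281,334),(686,200))):
    X,e=tri(P("c1",*a),P("c2",*b)); print(n,X.round(1),"carton frame",L(X),round(e,1))
print("floor -y of free?",L(q("c1",100,332,5)),L(q("c1",215,323,5)))
print("c1 floor +y corners",L(q("c1",93,60,5)),L(q("c1",263,42,5)))
print("world of grip targets")
for n,x,y in(("big@+y",15,98),("small@ch",0,6)): print(n,(c[:2]+Rz@[x,y]).round(1))
E
python3 c.py
```

```text
TL [468.9 360.5  50. ]
TR [613.1 375.8  50. ]
BL [502.3  64.2  50. ]
BR [642.6  78.9  50. ]
c [556.7 219.8  50. ] yaw 0.10585510980479204 0.10495893588666044 size 143.06708684281753 298.2457358265201
chTL [507.2 163.9  71.2] carton frame [-55.1 -50.4  71.2] 0.0
chTR [576.6 171.3  75.5] carton frame [ 14.6 -50.4  75.5] 0.9
socket [542.7 132.4  72.6] carton frame [-23.1 -85.5  72.6] 0.1
red [569.9 116.3  72.3] carton frame [   2.1 -104.4   72.3] 0.1
plugTL [598.9 168.   21.8] carton frame [ 36.5 -56.   21.8] 0.4
plugTR [623.3 171.1  26.9] carton frame [ 61.1 -55.5  26.9] 0.5
floor -y of free? [-63.2 -48.4   5. ] [ 17.9 -49.2   5. ]
c1 floor +y corners [-48.7 141.8   5. ] [ 66.9 144.3   5. ]
world of grip targets
big@+y [561.3 318.9]
small@ch [556.1 225.8]
```

```bash
python3 shift.py '[[70,-40,-4,0,-0.18],[70,-90,-8,0,-0.36],[70,-140,-12,0,-0.54],[70,-192,-16,0,-0.72],[70,-192,-16,0,-0.9]]'
python3 shift.py '[[70,0,0,15,-0.18],[70,0,0,30,-0.36],[70,0,0,50,-0.54],[70,0,0,50,-0.68],[70,0,0,50,-0.68]]'
```

```text
time: 5.18
tool_pos: [550.0, -101.5, 404.6]
tcp_rot: [-3.141, 0.001, 2.493]
contact_force: [-0.0, 0.5, 0.5]
grip_width: 70.2
finger_force: 0.0
time: 5.8
tool_pos: [550.3, -98.2, 354.6]
tcp_rot: [3.141, -0.0, -3.113]
contact_force: [0.0, -1.0, -0.4]
grip_width: 70.1
finger_force: 0.0
```

```bash
python3 shift.py '[[70,1,-1,30,-0.01],[70,1,-1,60,-0.01],[70,1,-1,85,-0.01],[70,1,-1,85,-0.01]]'
python3 shift.py '[[20,0,0,0,0],[20,0,0,0,0],[20,0,0,0,0],[20,0,0,0,0]]'
python3 - <<'E'
from plant import bot
import cv2
cv2.imwrite("pics/s1.png",bot.capture("side")["color"][100:330,230:530,::-1])
E
```

```text
time: 6.3
tool_pos: [548.7, -99.6, 268.4]
tcp_rot: [3.14, -0.003, -3.106]
contact_force: [0.1, -0.3, -0.0]
grip_width: 70.0
finger_force: 0.0
time: 6.8
tool_pos: [549.0, -100.2, 270.2]
tcp_rot: [-3.141, 0.001, -3.104]
contact_force: [0.5, 2.1, 3.1]
grip_width: 34.5
finger_force: 3.5
```

View pics/s1.png

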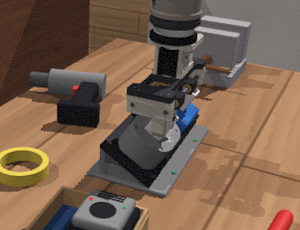

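The side crop shows the fingers straddling the big pack's stem with the pack still seated in its bay. I'll finish closing, then lift along the slope's normal.

```bash
python3 shift.py '[[20,0,0,0,0],[20,0,0,0,0],[20,0,0,0,0]]'
python3 shift.py '[[20,2,0,-3.5,0],[20,5,0,-8.7,0],[20,10,0,-17,0],[20,18,0,-31,0],[20,28,0,-48,0]]'
python3 shift.py '[[20,12,0,-20,0],[20,15,0,-25,0],[20,15,0,-25,0]]'
python3 cap.py l1; python3 - <<'E'
from plant import bot
import cv2,numpy as np
a=bot.capture("side")["color"][100:330,230:530,::-1]; b=bot.capture("scene")["color"][60:290,170:470,::-1]
cv2.imwrite("pics/s2.png",np.hstack([a,b]))
E
```

```text
time: 7.22
tool_pos: [549.1, -99.7, 270.2]
tcp_rot: [3.141, 0.001, -3.104]
contact_force: [0.5, 5.7, 6.0]
grip_width: 32.2
finger_force: 30.0
time: 7.85
tool_pos: [519.9, -101.3, 318.2]
tcp_rot: [3.141, -0.002, -3.104]
contact_force: [0.2, -0.4, -5.0]
grip_width: 32.0
finger_force: 30.0
time: 8.22
tool_pos: [505.7, -101.9, 343.2]
tcp_rot: [-3.141, 0.001, -3.104]
contact_force: [0.4, 0.5, -5.5]
grip_width: 31.9
finger_force: 30.0
```

View pics/s2.png

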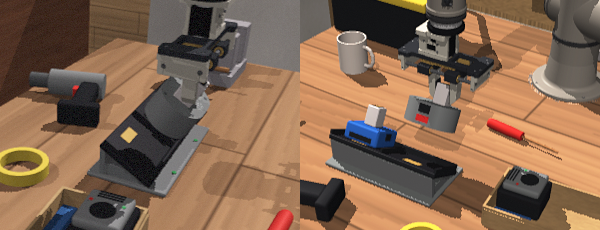

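The side and scene crops show the big pack lifted clear and still tilted about 30° in the grip. I'll level it in a controlled way against free table in front of the dock.

```bash
python3 shift.py '[[20,30,-4,0,0],[20,70,-9,15,0],[20,100,-14,40,0],[20,110,-14,70,0],[20,110,-14,84,0]]'
python3 shift.py '[[20,0,0,4,0],[20,0,0,8,0],[20,0,0,10,0],[20,0,0,10,0]]'
```

```text
time: 9.0
tool_pos: [395.5, -119.7, 257.1]
tcp_rot: [3.14, -0.003, -3.105]
contact_force: [-0.2, -0.8, -6.4]
grip_width: 31.9
finger_force: 30.0
time: 9.5
tool_pos: [396.8, -119.9, 248.9]
tcp_rot: [-3.141, 0.001, -3.104]
contact_force: [0.2, -0.6, -6.1]
grip_width: 31.8
finger_force: 30.0
```

```bash
python3 shift.py '[[20,0,0,3,0],[20,-5.5,0,3.4,0],[20,-11,0,4,0],[20,-17,0,5,0],[20,-22.5,0,6,0]]'
python3 shift.py '[[20,-5.4,0,1.7,0],[20,-10.8,0,3.5,0],[20,-16,0,5.8,0],[20,-21,0,8,0],[20,-21,0,8,0]]'
```

```text
time: 10.12
tool_pos: [419.8, -119.1, 243.1]
tcp_rot: [-3.141, 0.001, -3.104]
contact_force: [-2.2, 0.3, 3.3]
grip_width: 32.2
finger_force: 30.0
time: 10.75
tool_pos: [441.2, -118.3, 235.0]
tcp_rot: [-3.141, 0.003, -3.104]
contact_force: [2.7, 2.2, 1.9]
grip_width: 32.0
finger_force: 30.0
```

```bash
python3 shift.py '[[20,0,0,1.5,0],[20,0,0,1.5,0]]'
python3 shift.py '[[20,0,0,-10,0],[20,0,0,-40,0],[20,0,0,-80,0],[20,0,0,-80,0]]'
python3 - <<'E'
from plant import bot
import cv2,numpy as np
a=bot.capture("side")["color"][60:330,330:630,::-1]; b=bot.capture("scene")["color"][30:300,270:570,::-1]
cv2.imwrite("pics/s3.png",np.hstack([a,b]))
E
```

```text
time: 11.0
tool_pos: [441.5, -118.3, 234.5]
tcp_rot: [-3.14, 0.006, -3.105]
contact_force: [3.9, 4.5, 7.6]
grip_width: 31.8
finger_force: 30.0
time: 11.5
tool_pos: [440.6, -118.6, 315.2]
tcp_rot: [-3.139, 0.005, -3.104]
contact_force: [1.0, -0.2, -6.7]
grip_width: 32.1
finger_force: 30.0
```

View pics/s3.png

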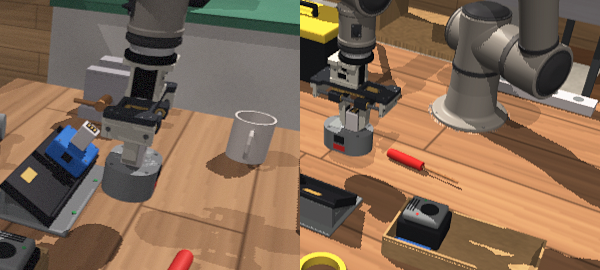

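Both crops show the big pack hanging level under the gripper. Next I'll carry it over the carton.

```bash
cat > to.py <<'E'
import sys,numpy as np
from plant import bot
x,y,z,yaw=map(float,sys.argv[1:]); o=bot.get_obs(); p=o["tool_pos"]; a=o["tcp_rot"][2]
d=np.array([x,y,z])-p
print("rows to go", (d[0]*np.cos(a)+d[1]*np.sin(a)).round(1),(d[0]*np.sin(a)-d[1]*np.cos(a)).round(1),(-d[2]).round(1),"turn",((a-yaw+np.pi)%(2*np.pi)-np.pi).round(3))
E
python3 shift.py '[[20,-10,30,-20,0.15],[20,-22,70,-40,0.3],[20,-35,115,-55,0.45],[20,-50,160,-55,0.6],[20,-68,216,-55,0.75]]'
python3 shift.py '[[20,0,0,0,0]]'
python3 to.py 561.3 318.9 370 1.676
```

```text
time: 12.22
tool_pos: [499.9, 101.2, 366.1]
tcp_rot: [-3.139, -0.002, 2.423]
contact_force: [1.2, -1.4, -6.5]
grip_width: 32.4
finger_force: 30.0
time: 12.35
tool_pos: [499.9, 103.5, 365.7]
tcp_rot: [-3.14, -0.003, 2.432]
contact_force: [-1.1, -0.5, -6.1]
grip_width: 32.0
finger_force: 30.0
rows to go 93.7 203.4 -4.3 turn 0.756
```

```bash
python3 shift.py '[[20,19,41,-4,0.15],[20,38,82,-4,0.3],[20,57,123,-4,0.45],[20,75,163,-4,0.6],[20,93.7,203.4,-4,0.756]]'
python3 shift.py '[[20,0,0,0,0],[20,0,0,0,0]]'
python3 to.py 561.3 318.9 240 1.676
```

```text
time: 12.98
tool_pos: [562.5, 315.6, 369.4]
tcp_rot: [-3.138, 0.002, 1.668]
contact_force: [1.5, 0.3, -5.4]
grip_width: 31.7
finger_force: 30.0
time: 13.22
tool_pos: [562.0, 314.4, 369.8]
tcp_rot: [-3.138, 0.002, 1.675]
contact_force: [0.3, -1.1, -6.2]
grip_width: 32.0
finger_force: 30.0
rows to go 4.6 -0.2 129.8 turn -0.001
```

```bash
python3 shift.py '[[20,2.6,0,25,0],[20,2.6,0,50,0],[20,2.6,0,62,0],[20,2.6,0,70,0],[20,2.6,0,76,0]]'
python3 shift.py '[[20,0,0,5,0],[20,0,0,12,0],[20,0,0,20,0],[20,0,0,27,0]]'
python3 shift.py '[[20,0,0,7,0],[20,0,0,13,0],[20,0,0,18,0],[20,0,0,21,0],[20,0,0,21,0]]'
```

```text
time: 13.85
tool_pos: [562.0, 317.5, 296.5]
tcp_rot: [3.141, -0.0, 1.673]
contact_force: [0.6, -0.3, -5.4]
grip_width: 31.7
finger_force: 30.0
time: 14.35
tool_pos: [561.7, 317.9, 268.6]
tcp_rot: [-3.141, 0.0, 1.673]
contact_force: [0.5, 0.7, -6.3]
grip_width: 31.8
finger_force: 30.0
time: 14.98
tool_pos: [561.7, 317.8, 248.0]
tcp_rot: [-3.141, 0.0, 1.673]
contact_force: [0.3, 0.3, -6.0]
grip_width: 31.9
finger_force: 30.0
```

```bash
python3 shift.py '[[20,0,0,2,0],[20,0,0,4,0],[20,0,0,5,0],[20,0,0,6,0],[20,0,0,6,0]]'
python3 shift.py '[[20,0,0,1,0],[20,0,0,2,0],[20,0,0,2,0]]'
```

```text
time: 15.6
tool_pos: [561.8, 317.8, 242.1]
tcp_rot: [-3.142, 0.0, 1.673]
contact_force: [0.5, 0.7, -6.8]
grip_width: 31.7
finger_force: 30.0
time: 15.98
tool_pos: [561.8, 317.9, 240.2]
tcp_rot: [3.142, 0.0, 1.673]
contact_force: [-0.2, -0.9, -6.3]
grip_width: 31.7
finger_force: 30.0
```

```bash
python3 shift.py '[[20,0,0,0.5,0],[20,0,0,1,0],[20,0,0,1,0]]'
python3 shift.py '[[20,0,0,0.5,0],[20,0,0,1,0],[20,0,0,1,0]]'
```

```text
time: 16.35
tool_pos: [561.8, 317.9, 240.0]
tcp_rot: [3.141, -0.0, 1.673]
contact_force: [-2.7, 0.3, 2.1]
grip_width: 31.9
finger_force: 30.0
time: 16.73
tool_pos: [561.7, 318.1, 239.8]
tcp_rot: [3.141, -0.001, 1.673]
contact_force: [-3.9, 0.2, 8.0]
grip_width: 32.1
finger_force: 30.0
```

```bash
python3 shift.py '[[45,0,0,0,0],[60,0,0,0,0],[60,0,0,0,0]]'
python3 shift.py '[[60,0,0,-20,0],[60,0,0,-50,0],[60,0,0,-90,0],[60,0,0,-130,0],[60,0,0,-130,0]]'
python3 to.py 560.5 -251.4 345 3.1816
```

```text
time: 17.1
tool_pos: [561.9, 317.8, 238.1]
tcp_rot: [3.141, -0.0, 1.673]
contact_force: [0.1, 0.2, 0.3]
grip_width: 57.1
finger_force: 0.0
time: 17.73
tool_pos: [562.3, 318.1, 372.2]
tcp_rot: [3.134, -0.002, 1.673]
contact_force: [0.6, -0.1, 0.5]
grip_width: 60.0
finger_force: 0.0
rows to go -566.3 -59.9 27.2 turn -1.509
```

```bash
python3 shift.py '[[70,-50,0,-10,0],[70,-100,0,-25,0],[70,-136,0,-35,0],[70,-136,0,-35,0],[70,-136,0,-35,0]]' >/dev/null; python3 cap.py d1
python3 shift.py '[[70,-40,0,0,0],[70,-70,0,0,0],[70,-70,0,0,0],[70,-70,0,0,0]]'; python3 cap.py d2
python3 - <<'E'
import pickle
from h import *
from types import SimpleNamespace
W={n:pickle.load(open(n+".pkl","rb")) for n in("d1","d2")}; R=[]
for n,c in W.items():
    h=cv2.cvtColor(c["color"],cv2.COLOR_RGB2HSV)
    white=cv2.inRange(h,(0,0,150),(180,45,255)); gold=cv2.inRange(h,(15,110,120),(32,255,255))
    cs,hi=cv2.findContours(white,cv2.RETR_CCOMP,cv2.CHAIN_APPROX_NONE)
    for k,q in enumerate(cs):
        if hi[0][k][3]<0: continue
        m=np.zeros(white.shape,np.uint8); cv2.drawContours(m,[q],-1,255,-1)
        if 300<(m>0).sum()<3000 and ((m&gold)>0).sum()>30:
            M=cv2.moments(m,True); u=(M["m10"]/M["m00"],M["m01"]/M["m00"]); print(n,np.round(u,1),plane(ray(c,u,1),100).round(1)); R.append(ray(c,u,1))
if len(R)==2: print(tri(*R))
E
python3 to.py 560.5 -251.4 345 3.1816
```

```text
time: 18.9
tool_pos: [582.7, 114.2, 402.8]
tcp_rot: [-3.141, -0.001, 1.674]
contact_force: [-0.5, 0.1, -1.3]
grip_width: 69.9
finger_force: 0.0
d1 [325.6  49.3] [560.1 322.8 100. ]
rows to go -361.5 -59.9 57.9 turn -1.507
```

```bash
python3 shift.py '[[70,-55,-12,0,-0.18],[70,-115,-24,0,-0.36],[70,-175,-36,0,-0.54],[70,-235,-48,0,-0.72],[70,-295,-60,0,-0.9]]'
python3 shift.py '[[70,0,0,0,0]]'; python3 to.py 560.5 -251.4 345 3.1816
```

```text
time: 19.58
tool_pos: [554.7, -175.2, 403.3]
tcp_rot: [3.141, 0.0, 2.556]
contact_force: [1.8, 0.1, 0.6]
grip_width: 70.1
finger_force: 0.0
time: 19.7
tool_pos: [554.4, -177.5, 402.8]
tcp_rot: [-3.141, 0.0, 2.546]
contact_force: [0.0, 1.2, -1.0]
grip_width: 69.8
finger_force: 0.0
rows to go -46.5 -57.8 57.8 turn -0.636
```

```bash
python3 shift.py '[[70,-15,-20,15,-0.18],[70,-30,-40,35,-0.36],[70,-46.5,-57.8,57.8,-0.54],[70,-46.5,-57.8,57.8,-0.636],[70,-46.5,-57.8,57.8,-0.636]]'
python3 shift.py '[[70,0,0,0,0]]'; python3 to.py 560.5 -251.4 260.8 3.1816
```

```text
time: 20.32
tool_pos: [561.5, -247.2, 345.1]
tcp_rot: [3.141, -0.0, -3.1]
contact_force: [-0.2, -0.3, 0.1]
grip_width: 69.8
finger_force: 0.0
time: 20.45
tool_pos: [561.3, -247.4, 345.8]
tcp_rot: [-3.141, 0.001, -3.1]
contact_force: [-1.2, -0.2, -0.1]
grip_width: 70.3
finger_force: 0.0
rows to go 1.0 -4.0 85.0 turn 0.002
```

```bash
python3 shift.py '[[70,1,-4,25,0],[70,1,-4,50,0],[70,1,-4,75,0],[70,1,-4,85,0],[70,1,-4,85,0]]'
python3 shift.py '[[20,0,0,0,0],[20,0,0,0,0],[20,0,0,0,0],[20,0,0,0,0],[20,0,0,0,0]]'
python3 shift.py '[[20,0,0,0,0],[20,0,0,0,0]]'
```

```text
time: 21.08
tool_pos: [560.1, -252.4, 260.5]
tcp_rot: [3.141, -0.0, -3.099]
contact_force: [0.0, 0.2, 1.1]
grip_width: 69.8
finger_force: 0.0
time: 21.7
tool_pos: [560.0, -252.2, 260.7]
tcp_rot: [3.14, 0.0, -3.099]
contact_force: [-0.9, 4.4, 4.0]
grip_width: 32.0
finger_force: 30.0
time: 21.95
tool_pos: [560.0, -252.2, 260.7]
tcp_rot: [3.141, 0.0, -3.099]
contact_force: [-1.1, 5.3, 5.5]
grip_width: 31.5
finger_force: 30.0
```

```bash
python3 shift.py '[[20,2,0,-3.5,0],[20,5,0,-8.7,0],[20,10,0,-17,0],[20,18,0,-31,0],[20,28,0,-48,0]]'
python3 shift.py '[[20,12,0,-20,0],[20,15,0,-25,0],[20,15,0,-25,0]]'
python3 shift.py '[[20,30,30,0,0],[20,70,70,0,0],[20,105,110,25,0],[20,116,122,60,0],[20,116,122,80,0]]'
python3 shift.py '[[20,0,0,5,0],[20,0,0,9,0],[20,0,0,9,0]]'; python3 to.py 401 -130 238 3.1816
```

```text
time: 22.58
tool_pos: [531.0, -254.0, 309.3]
tcp_rot: [3.141, -0.001, -3.099]
contact_force: [0.3, -0.4, -2.9]
grip_width: 32.3
finger_force: 30.0
time: 22.95
tool_pos: [516.7, -254.6, 334.1]
tcp_rot: [-3.141, 0.001, -3.1]
contact_force: [0.6, -0.2, -5.1]
grip_width: 32.0
finger_force: 30.0
time: 23.58
tool_pos: [394.6, -136.2, 252.0]
tcp_rot: [3.14, -0.003, -3.098]
contact_force: [0.5, 0.2, -4.2]
grip_width: 31.9
finger_force: 30.0
time: 23.95
tool_pos: [396.3, -137.8, 244.7]
tcp_rot: [-3.141, 0.001, -3.099]
contact_force: [1.0, -0.1, -4.4]
grip_width: 32.0
finger_force: 30.0
rows to go -5.1 7.6 6.7 turn 0.002
```

```bash
python3 shift.py '[[20,0,0,3,0],[20,0,0,6,0],[20,0,0,7.5,0],[20,-5,0,8,0],[20,-10,0,8.7,0]]'
python3 shift.py '[[20,-5,0,1,0],[20,-10,0,2.3,0],[20,-15,0,4.2,0],[20,-19.5,0,6.1,0],[20,-24,0,8.5,0]]'
python3 shift.py '[[20,-4.6,0,2.5,0],[20,-4.6,0,3.5,0],[20,-4.6,0,3.5,0]]'
```

```text
time: 24.58
tool_pos: [405.9, -137.0, 236.0]
tcp_rot: [3.141, -0.001, -3.099]
contact_force: [-4.7, 0.5, 5.5]
grip_width: 31.8
finger_force: 30.0
time: 25.2
tool_pos: [431.0, -135.9, 228.3]
tcp_rot: [-3.141, 0.003, -3.1]
contact_force: [0.0, 5.0, 10.5]
grip_width: 31.5
finger_force: 30.0
time: 25.58
tool_pos: [436.3, -135.6, 225.2]
tcp_rot: [-3.141, 0.006, -3.1]
contact_force: [3.4, 6.2, 9.6]
grip_width: 31.8
finger_force: 30.0
```

```bash
python3 shift.py '[[50,0,0,0,0],[70,0,0,0,0],[70,0,0,0,0]]' >/dev/null
python3 shift.py '[[70,0,0,-30,0],[70,0,0,-90,0],[70,-20,0,-140,0],[70,-60,0,-180,0],[70,-80,0,-180,0]]' >/dev/null
python3 shift.py '[[70,0,0,0,0],[70,0,0,0,0]]'; python3 cap.py e1
python3 shift.py '[[70,20,-20,30,0],[70,20,-40,30,0],[70,20,-40,30,0],[70,20,-40,30,0]]'; python3 cap.py e2
cat > lab.py <<'E'
import pickle,sys
from h import *
def labs(n):
    c=pickle.load(open(n+".pkl","rb")); h=cv2.cvtColor(c["color"],cv2.COLOR_RGB2HSV); o=[]
    white=cv2.inRange(h,(0,0,150),(180,45,255)); gold=cv2.inRange(h,(15,110,120),(32,255,255))
    cs,hi=cv2.findContours(white,cv2.RETR_CCOMP,cv2.CHAIN_APPROX_NONE)
    for k,q in enumerate(cs):
        if hi[0][k][3]<0: continue
        m=np.zeros(white.shape,np.uint8); cv2.drawContours(m,[q],-1,255,-1)
        if 300<(m>0).sum()<3000 and ((m&gold)>0).sum()>30:
            M=cv2.moments(m,True); u=(M["m10"]/M["m00"],M["m01"]/M["m00"]); o.append(ray(c,u,1))
            a=cv2.minAreaRect(q); s=[plane(ray(c,p,1),float(sys.argv[1]))[:2] for p in cv2.boxPoints(a)]
            e=max((s[1]-s[0],s[2]-s[1]),key=np.linalg.norm); print(n,np.round(u,1),plane(o[-1],float(sys.argv[1])).round(1),"long side dir",np.arctan2(e[1],e[0]).round(3))
    return o
R=[labs(n) for n in sys.argv[2:]]
if len(R)>1 and all(len(r)==1 for r in R): print(tri(*[r[0] for r in R]))
E
python3 lab.py 85 e1 e2
```

```text
time: 26.82
tool_pos: [513.7, -132.5, 402.9]
tcp_rot: [3.141, -0.002, -3.099]
contact_force: [-0.4, -0.5, -0.4]
grip_width: 70.0
finger_force: 0.0
time: 27.38
tool_pos: [496.6, -173.5, 374.7]
tcp_rot: [-3.141, 0.002, -3.1]
contact_force: [0.6, 0.3, -0.3]
grip_width: 69.6
finger_force: 0.0
e1 [324.  137.3] [ 438.8 -136.    85. ] long side dir 0.046
e2 [379.8 162.4] [ 438.7 -136.    85. ] long side dir 0.069
(array([ 438.76012954, -135.96659708,   84.8765591 ]), np.float64(0.031670217184699125))
```

```bash
python3 to.py 438.8 -136 226 3.1816
```

```text
rows to go 56.1 39.6 148.6 turn 0.002
```

```bash
python3 shift.py '[[70,28,20,20,0],[70,56,39.6,50,0],[70,56,39.6,90,0],[70,56,39.6,130,0],[70,56,39.6,148.6,0]]' >/dev/null
python3 shift.py '[[70,0,0,0,0],[20,0,0,0,0],[20,0,0,0,0],[20,0,0,0,0],[20,0,0,0,0]]'
python3 shift.py '[[20,0,0,0,0],[20,0,0,0,0],[20,0,0,0,0]]'
python3 shift.py '[[20,0,0,-10,0],[20,0,0,-40,0],[20,0,0,-80,0],[20,0,0,-120,0],[20,0,0,-150,0]]'
python3 shift.py '[[20,0,0,0,0]]'
python3 to.py 555.3 226.8 375 1.676
```

```text
time: 28.68
tool_pos: [438.6, -136.2, 225.5]
tcp_rot: [-3.141, 0.001, -3.099]
contact_force: [-1.1, -0.2, 0.4]
grip_width: 34.5
finger_force: 0.0
time: 29.05
tool_pos: [438.6, -136.2, 225.5]
tcp_rot: [-3.141, 0.0, -3.099]
contact_force: [0.1, 0.7, 6.0]
grip_width: 31.6
finger_force: 30.0
time: 29.68
tool_pos: [438.2, -136.1, 376.8]
tcp_rot: [-3.141, 0.0, -3.099]
contact_force: [0.5, -0.9, -5.0]
grip_width: 31.7
finger_force: 30.0
time: 29.8
tool_pos: [438.7, -136.3, 376.8]
tcp_rot: [-3.139, 0.004, -3.099]
contact_force: [0.7, 0.1, -4.8]
grip_width: 32.2
finger_force: 30.0
rows to go -131.9 357.8 1.8 turn 1.508
```

```bash
python3 shift.py '[[20,-13,36,0,0.15],[20,-26,72,0,0.3],[20,-40,108,0,0.45],[20,-53,144,0,0.6],[20,-66,180,0,0.75]]'
python3 shift.py '[[20,0,0,0,0]]'
python3 to.py 556 226.8 375 1.676
```

```text
time: 30.42
tool_pos: [496.6, 47.7, 372.9]
tcp_rot: [-3.139, -0.003, 2.429]
contact_force: [0.5, 0.8, -4.0]
grip_width: 31.6
finger_force: 30.0
time: 30.55
tool_pos: [496.7, 48.5, 372.9]
tcp_rot: [-3.14, -0.003, 2.436]
contact_force: [-0.2, -0.5, -5.1]
grip_width: 32.1
finger_force: 30.0
rows to go 70.5 174.2 -2.1 turn 0.76
```

```bash
python3 shift.py '[[20,14,35,-2,0.15],[20,28,70,-2,0.3],[20,42,105,-2,0.45],[20,56,140,-2,0.6],[20,70.5,174.2,-2,0.76]]'
python3 shift.py '[[20,0,0,0,0],[20,0,0,0,0]]'
python3 to.py 556 226.8 230 1.676
```

```text
time: 31.18
tool_pos: [556.8, 224.7, 375.1]
tcp_rot: [-3.138, 0.001, 1.67]
contact_force: [1.2, -0.3, -4.4]
grip_width: 31.9
finger_force: 30.0
time: 31.42
tool_pos: [556.3, 223.7, 375.5]
tcp_rot: [-3.139, 0.001, 1.676]
contact_force: [0.7, 0.2, -5.2]
grip_width: 31.5
finger_force: 30.0
rows to go 3.1 0.0 145.5 turn -0.0
```

```bash
python3 shift.py '[[20,3,0,20,0],[20,3,0,42,0],[20,3,0,55,0],[20,3,0,65,0],[20,3,0,72,0]]'
python3 shift.py '[[20,0,0,10,0],[20,0,0,20,0],[20,0,0,30,0],[20,0,0,40,0]]'
python3 shift.py '[[20,0,0,8,0],[20,0,0,15,0],[20,0,0,21,0],[20,0,0,25,0],[20,0,0,27,0]]'
```

```text
time: 32.05
tool_pos: [556.3, 227.3, 304.9]
tcp_rot: [3.141, 0.0, 1.674]
contact_force: [0.7, 0.8, -4.1]
grip_width: 31.3
finger_force: 30.0
time: 32.55
tool_pos: [556.1, 227.7, 264.4]
tcp_rot: [3.142, 0.0, 1.674]
contact_force: [-1.1, 0.2, -4.4]
grip_width: 31.8
finger_force: 30.0
time: 33.17
tool_pos: [556.2, 227.7, 238.0]
tcp_rot: [3.142, 0.0, 1.674]
contact_force: [0.0, 0.1, -4.1]
grip_width: 31.7
finger_force: 30.0
```

```bash
python3 shift.py '[[20,0,0,2,0],[20,0,0,4,0],[20,0,0,5,0],[20,0,0,6,0],[20,0,0,6,0]]'
python3 shift.py '[[20,0,0,1,0],[20,0,0,2,0],[20,0,0,2,0]]'
```

```text
time: 33.8
tool_pos: [556.2, 227.6, 232.1]
tcp_rot: [-3.142, 0.0, 1.674]
contact_force: [0.3, 0.6, -3.7]
grip_width: 31.7
finger_force: 30.0
time: 34.17
tool_pos: [556.2, 227.7, 230.7]
tcp_rot: [3.141, -0.0, 1.674]
contact_force: [-1.3, 0.8, 1.4]
grip_width: 31.6
finger_force: 30.0
```

```bash
python3 shift.py '[[20,0,0,0.5,0],[20,0,0,1,0],[20,0,0,1,0]]'
```

```text
time: 34.55
tool_pos: [556.1, 227.9, 230.5]
tcp_rot: [3.141, -0.0, 1.674]
contact_force: [-4.1, 0.3, 8.8]
grip_width: 31.8
finger_force: 30.0
```

```bash
python3 shift.py '[[45,0,0,0,0],[60,0,0,0,0],[60,0,0,0,0]]'
python3 shift.py '[[60,0,0,-20,0],[60,0,0,-60,0],[60,0,0,-110,0],[60,-40,0,-170,0],[60,-90,0,-175,0]]'
python3 shift.py '[[60,0,0,0,0],[60,0,0,0,0]]'
python3 cap.py f1; python3 shift.py '[[60,-40,0,0,0],[60,-40,0,0,0],[60,-40,0,0,0]]' >/dev/null; python3 cap.py f2; python3 lab.py 90 f1; python3 lab.py 100 f1 f2
python3 - <<'E'
from plant import bot
import cv2,numpy as np
w=cv2.imread("pics/f2.png")[0:300,180:480]; a=bot.capture("scene")["color"][170:370,300:580,::-1]; b=bot.capture("side")["color"][260:480,160:440,::-1]
f=lambda x:cv2.resize(x,(400,300))
cv2.imwrite("pics/f.png",np.vstack([np.hstack([f(a),f(b)]),np.hstack([f(w),f(cv2.imread("pics/f1.png")[0:300,180:480])])]))
E
```

```text
time: 34.92
tool_pos: [556.3, 227.6, 229.0]
tcp_rot: [3.141, 0.0, 1.674]
contact_force: [-0.8, -0.8, -0.3]
grip_width: 57.1
finger_force: 0.0
time: 35.55
tool_pos: [565.7, 138.4, 408.1]
tcp_rot: [3.134, -0.0, 1.677]
contact_force: [0.1, -0.6, -0.2]
grip_width: 59.8
finger_force: 0.0
time: 35.8
tool_pos: [565.4, 138.2, 403.7]
tcp_rot: [-3.141, -0.0, 1.673]
contact_force: [0.4, 1.4, 0.4]
grip_width: 59.9
finger_force: 0.0
f1 [324.7 117.5] [554.8 225.9  90. ] long side dir -1.466
f1 [324.7 117.5] [554.8 225.5 100. ] long side dir -1.466
f2 [325.  69.] [555.  224.1 100. ] long side dir -1.467
(array([554.77231075, 225.9878278 ,  89.0492331 ]), np.float64(0.012589331790497513))
```

View pics/f.png

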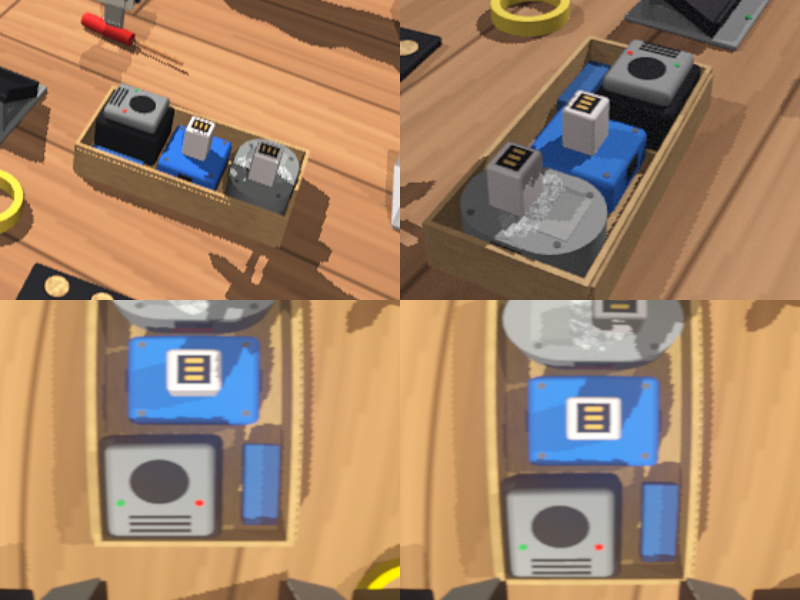

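The final views show the charger, small pack and big pack standing in a row. The plug box is in its place and the tape is untouched. One numeric check that the big pack's stem height is right.

```bash
python3 shift.py '[[60,50,0,-20,0],[60,90,0,-20,0],[60,90,0,-20,0],[60,90,0,-20,0]]' >/dev/null; python3 cap.py g1
python3 shift.py '[[60,35,0,0,0],[60,35,25,0,0],[60,35,25,0,0],[60,35,25,0,0]]'; python3 cap.py g2; python3 - <<'E'
import sys; sys.argv=["x","100"]
from lab import labs
from h import tri
a,b=labs("g1"),labs("g2")
for p in a:
    for q in b:
        X,e=tri(p,q)
        if e<2: print(X.round(1),round(e,2))
E
```

```text
time: 37.42
tool_pos: [581.4, 224.3, 423.8]
tcp_rot: [-3.141, 0.0, 1.673]
contact_force: [0.1, 0.0, -0.3]
grip_width: 60.1
finger_force: 0.0
g1 [325.  177.5] [554.8 227.1 100. ] long side dir -1.46
g1 [344.1  63.3] [560.2 322.5 100. ] long side dir 1.675
g2 [296.3 215.9] [555.3 228.8 100. ] long side dir 1.648
g2 [312.5 104. ] [559.8 322.4 100. ] long side dir -1.468
[554.8 225.8  87.4] 0.23
[560.  322.1 102.7] 0.14
```

```bash
python3 -c "
from plant import bot
print(bot.close_job())"
```

```text
the job is handed in; nothing more can be done
None
```

Both packs are in the carton beside the charger, stems up, and the job was handed in at about 37.5 s; the grip read 30 N throughout, and no verdict came back. I levelled each pack on the open table before placing it; the final pictures show all three standing flat, with the blue box and tape roll undisturbed.

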